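Release a towing coupler and hold its drawbar off the ball

ROBOT

A 7-joint arm with a two-finger parallel gripper is mounted at the origin on a cart in front of the work surface, level with it; the furniture and walls round the work are solid. World frame = base frame: x ahead of the robot, y to its left, z up, the work surface at z = 0. Lengths are in m, angles in rad, forces in N, time in s.
With the tool pointing down it reaches from about 0.425 to 1.025 m from the base axis. Payload 3.6 kg.
Tool frame: the origin (TCP) lies at the very end of the fingers, on their centre line; the grasp point (between the pads) lies 19 mm behind it; z points along the fingers, y is the line along which they close (so a half turn about z gives the same grasp; the last joint's range is limited). The gripper opens to 85 mm and grips with 20 to 120 N. Pads are 22 mm wide; open, the fingers measure 114 mm over their backs; the gripper's body (76 mm by 85 mm) begins 54 mm behind the grasp point. The pads swing forward as they close: fully open they stand 13 mm farther back than shut.
Start: joints at [1.212, 0.591, 0.048, 1.609, -0.033, 0.943, -0.034], TCP at [0.19, -0.7, 0.203] pointing down, gripper open.
Joint ranges: [-2.69, 2.69], [-0.47, 2.24], [-1.27, 1.36], [0.19, 2.51], [-1.53, 4.68], [0.08, 2.07], [-3.09, 3.09]. Speed limits (rad/s): [2.57, 2.57, 3.14, 3.14, 3.14, 3.14, 3.14].

INTERFACE

Orientations are given as a unit quaternion [x, y, z, w].
In Python, from rig import * gives the robot as it stands. The module is installed in compiled form; this text tells all that it offers.
- The arm moves only by the tool step_arm, never from a script. Its argument "commands" is a list of rows, each an object with "angular": the turn, a rotation vector about the tool's x, y, z normalised to -1 to 1, where 1 is 180 degrees, a list of three; "xyz": the shift along the tool's x, y, z normalised to -1 to 1, where 1 is 400 mm, a list of three; "claw": the closure, from 0 (fully open) to 1 (shut). In form: [{"angular": [ax, ay, az], "xyz": [dx, dy, dz], "claw": claw}, ...]. A call has 1 to 20 rows; each row is the pose to reach, as a shift and turn from the pose commanded when the call began, along the tool's axes at that moment, turning the shorter way round; what a row does not reach only later rows make up. A row lasts 1/10 s, in which the tool goes at most 50 mm and 8.59 degrees, less where a joint would pass 70% of its speed; a pose out of reach is approached as far as the arm can. A call with a number of a shift or a turn outside -1 to 1 is refused whole. A call with a gripper value outside its range is refused whole. The fingers move at their own pace and stop on an object; "newtons" is the grip in N (left out, the last holds). Time passes only in rows, so rows that repeat a pose let the fingers close. It gives the time, the measured TCP pose, the force, the opening and the grip force at its end, in the units of the state.
- get_obs(): the state, without advancing time (a new reading comes with each control period).
- grab_frame(name): name is "side" or "top"; returns (picture, depth): 420x560x3 uint8, red, green, blue; 420x560 float32, m along the optical axis (not along the pixel's ray), 0 where there is no reading.
- camera_info(name): a dict with "camera_matrix" (3x3 intrinsics, pixels), "R" (3x3) and "t" (3): a world point X has camera coordinates R X + t. Camera axes: x right, y down, z forward; pixel columns grow to the right and rows downward; lengths in m; the calibration is good to about 2 mm. A picture is of the moment at which its call begins. camera_info takes no time and is no camera call.
- job_done(): hands the job in; it is judged then, once.
Trained networks look in the newest picture that a camera, given by its name, has taken for a name from the list of things; names that differ only in an ending like _2 or _b are one class to them, and where a whole thing is asked for, a point or a joint stands for the part that bears it (a point fixed in the world has none). Each returns a list of dicts, best first, with "conf" (0 to 1); they miss things now and then, are a little off and sometimes report something else, mostly with a low value. They report only what shows in the picture. A call takes as long as a camera call.
- cut_out(query, camera): "mask" (420x560 bool, what is visible of it).
- landmark_of(query, camera): "centre" ([x, y, z] in m, in world coordinates, good to about 4 mm: a listed point, or the origin of a listed thing).
The state is a dict: "time_s": time; "q": joint angles; "qd": joint speeds; "joint_efforts": joint torques, N m; "tcp_pos": TCP position; "orientation": TCP orientation; "ft_force": force on the tool from outside, world axes, zero at the start; "torque": the same for the moment, N m; "gripper_width": finger opening in m; "finger_force": force on a finger pad.
Only numpy, scipy, OpenCV 4.12 (cv2) and the standard library are available. Lean on these libraries where they do the work, as an engineer would, in place of code of your own. Each camera call takes 0.05 s, during which the arm holds its last target. There are 200 camera calls.

TASK

The trolley's towing coupler is locked onto the ball of its service stand and the ball needs oiling. Swing the red safety bar up and over, away from the ball end, until it seats in its end detent and stays there; then squeeze the yellow latch tab fully home towards the fixed black lug beside it, lift the drawbar off the ball and hold it with its head raised about 70 mm. Finish while still holding it there, latch squeezed, and leave the other things on the bench as they are.

Things in the scene. Friction and masses are not known exactly. Their poses are not given: they have to be found in the camera images.
- stand: service stand fixed to the bench: grey base plate 238 x 112 mm, its top 14 mm up; origin under it at bench height, z up, x from the ball end (towards the robot) to the pivot end, y to the left of that. A 30 mm steel ball stands at x -95 mm, its centre 62 mm up; the drawbar's pivot pin lies along y at x +80 mm, 70 mm up. Its place and yaw vary.
- drawbar_pivot (a point): middle of the drawbar's pivot pin in the stand's clevis; the pin runs along the stand's y axis
- drawbar: blue 30 mm square tube with a black coupler head, latch and safety bar; origin on the pivot pin, axes as the stand's while down. Swings freely up about the pin (head rises; 0 to 0.8 rad) and drops by its weight (0.6 to 0.9 kg in all, some 4 N at the head) when let go. Cannot rise until the latch is open.
- latch_grip (a point): where to squeeze, moving with the drawbar: 112 mm above the bench while it is down, over the ball, midway between the outer faces of lug and tab as they stand with the latch open, so fingers closing along the stand's y and centred here squeeze evenly. Outside width over both: 58 mm shut, 46 mm open. The latch's hook arm sticks out under the lug: keep fingertips within 22 mm below this point.
- lug (a point): middle of the outer (+y) face of the fixed black lug, an upright ribbed plate on the head's left side: 26 mm long in x, 36 mm high (91 to 127 mm above the bench), 6 mm thick
- latch_tab (a point): middle of the outer (-y) face of the yellow latch tab, an upright ribbed plate like the lug, facing away from it; it moves towards the lug (+y) as the latch opens
- latch (a joint): travel of the latch tab towards the lug, m: 0 locked (hook under the ball), 0.012 fully open; its spring resists with 6 N rising to 12 N and shuts it when let go. It frees the ball from about 0.007. While the safety bar is down its block fills the gap and the tab cannot move more than about 2 mm.
- bar_pivot (a point): middle of the safety bar's pivot on top of the drawbar, 65 mm behind the latch grip towards the drawbar's pivot, 108 mm above the bench; the axis runs along the stand's y
- bar_grip (a point): middle of the red grip at the free end of the safety bar, 115 mm from the bar's pivot; the grip is 30 mm long along the bar, 20 mm wide across it (along the stand's y) and 10 mm thick, free on all sides. Between grip and pivot the bar is 14 mm wide and 5 mm thick, but for a red block 43 mm wide and 18 mm long, 65 mm from the pivot.
- safety_bar (a joint): angle of the safety bar, rad: 0 lying level and forward over the head (block between lug and tab), growing as its free end goes up and back over its pivot, 2.1 at its end stop, leaning back. A sprung detent pin resists on the way (under 3 N at the grip), crests at 1.75 and then pulls the bar home onto the stop; it stays there by itself.
- bush_flanged: flanged steel bush, 30 mm wide, 28 high, standing on the mat; bystander; origin under it
- ring_steel: steel ring, 36 mm, 12 high, lying on the mat; bystander; origin under it
- stepped_shaft: stepped steel shaft, 17 mm, 80 high, standing on the mat; bystander; origin under it
- plug_gauge: plug gauge with dark grip, 122 mm long, 15 high, lying on the mat; bystander; origin under it
- tweezers: steel tweezers, 120 mm long, 16 high, lying on the mat; bystander; origin under them
- oil_bottle: oil bottle with red nozzle, 41 mm, 128 high, standing on the mat behind the clamp; bystander; origin under it
- hex_key: black hexagon key, 90 x 32 mm, 4 high, lying at the front of the mat; bystander; origin under it

How it is judged:
By the outcome, as a careful person would: the job done as asked, in the order asked, and still so for the second after the job is handed in, while the arm keeps its last pose, push and grip.
It also fails if it takes over 48 s, if anything falls off the work surface, if the arm or the gripper's body presses on something with over 40 N, if the wrist force passes 120 N, or if a joint passes its speed limit or range.

## Working session

There is one attempt and no reset: what is moved stays moved. The work goes in short steps, Python scripts to look and compute and a tool call to move; the robot and the scene stay as the last step left them, time stands still between calls to the robot, and variables do not carry over. Pictures are saved under pics/ and viewed, at most 10 in all, crops included, and the job is handed in when it is done.

Besides the shell and the picture viewer there is one more tool, called after "Request:" as name(argument=value, ...) on one line, values as JSON. step_arm: Moves the arm, as the interface text tells. Its arguments: {"type":"object","properties":{"commands":{"type":"array","items":{"type":"object","properties":{"angular":{"type":"array","items":{"type":"number","minimum":-1,"maximum":1}},"xyz":{"type":"array","items":{"type":"number","minimum":-1,"maximum":1}},"claw":{"type":"number"}}}},"newtons":{"type":"number"}},"required":["commands"]}

```bash
mkdir -p pics; cat > h.py <<'E'
from rig import *
import numpy as np, cv2
from scipy.spatial.transform import Rotation as R
def snap(n,f):
    p,d=grab_frame(n); cv2.imwrite('pics/'+f,cv2.cvtColor(p,cv2.COLOR_RGB2BGR)); return p,d
def back(n,d,mask):
    c=camera_info(n);K=c["camera_matrix"];v,u=np.nonzero(mask&(d>0));z=d[v,u]
    P=np.c_[(u-K[0,2])/K[0,0]*z,(v-K[1,2])/K[1,1]*z,z]
    return (P-c["t"])@np.array(c["R"])
E
python3 - <<'E'
from h import *
np.set_printoptions(precision=4,suppress=True)
for n in("side","top"):
    p,d=snap(n,n+'0.png')
    c=camera_info(n); print(n,-np.array(c["R"]).T@c["t"])
    for q in("stand","drawbar_pivot","latch_grip","lug","latch_tab","bar_pivot","bar_grip","bush_flanged","ring_steel","stepped_shaft","plug_gauge","tweezers","oil_bottle","hex_key"):
        r=landmark_of(q,n); print(q,[(np.round(x["centre"],4),round(x["conf"],2)) for x in r[:2]])
    for q in("bar_grip","latch_tab"):
        for x in cut_out(q,n)[:1]:
            P=back(n,d,x["mask"]); print(q,'mask',len(P),P.mean(0),P.min(0),P.max(0),x["conf"])
o=get_obs();print(o)
E
```

```text
side [0.1158 0.5772 0.4418]
stand [(array([ 0.5421, -0.2914, -0.0012]), 0.59), (array([ 0.4522, -0.2627,  0.1093]), 0.38)]
drawbar_pivot [(array([ 0.6303, -0.2982,  0.0649]), 0.68)]
latch_grip [(array([ 0.4438, -0.2834,  0.113 ]), 0.6)]
lug [(array([ 0.4495, -0.2632,  0.1075]), 0.86), (array([ 0.3849,  0.0789, -0.0012]), 0.51)]
latch_tab [(array([ 0.4467, -0.3191,  0.1076]), 0.79)]
bar_pivot [(array([ 0.5127, -0.2939,  0.1068]), 0.61)]
bar_grip [(array([ 0.3958, -0.2902,  0.1088]), 0.9), (array([0.4783, 0.0257, 0.0027]), 0.51)]
bush_flanged [(array([ 0.4685, -0.0368,  0.0012]), 0.77)]
ring_steel [(array([ 0.4387, -0.0216, -0.0008]), 0.76)]
stepped_shaft [(array([ 0.5125, -0.0238,  0.0003]), 0.61), (array([ 0.4455, -0.3171,  0.11  ]), 0.39)]
plug_gauge [(array([ 0.3832,  0.078 , -0.0009]), 0.73)]
tweezers [(array([ 0.4804,  0.0295, -0.0002]), 0.69)]
oil_bottle []
hex_key [(array([ 0.3771, -0.0487, -0.0041]), 0.52)]
bar_grip mask 264 [ 0.4565 -0.3116  0.1008] [ 0.3842 -1.4674 -0.3533] [ 1.0112 -0.2741  0.1195] 0.9
latch_tab mask 288 [ 0.4465 -0.2857  0.0879] [ 0.4263 -0.3161  0.0466] [
[... 1164 characters left out ...]
  0.1139] [ 0.3841 -0.3078  0.0862] [ 0.5173 -0.2656  0.1267] 0.8
latch_tab mask 63 [ 0.4455 -0.3134  0.1234] [ 0.4336 -0.3186  0.1049] [ 0.4571 -0.3112  0.1317] 0.52
{'time_s': 1.7, 'q': array([ 1.2115,  0.5912,  0.0484,  1.6085, -0.0333,  0.9427, -0.0337]), 'qd': array([ 0.0002,  0.0001,  0.0005, -0.0018, -0.0004,  0.0009, -0.001 ]), 'joint_efforts': array([ -0.0002, -54.8635,   1.5462, -19.8533,   0.0093,   0.0016,
         0.    ]), 'tcp_pos': array([ 0.1904, -0.6995,  0.2029]), 'orientation': array([ 0.9912,  0.1325, -0.    , -0.    ]), 'ft_force': array([-0.1829, -0.4814, -0.5244]), 'torque': array([ 0.0381, -0.0296, -0.0046]), 'finger_force': 0.0, 'gripper_width': 0.08550108172565059}
```

```bash
python3 - <<'E'
from h import *
from scipy.optimize import least_squares
# model points in stand frame ; latch_grip y: lug outer 29+... 
M={"stand":(0,0,0),"piv":(80,0,70),"lg":(-95,6,112),"lug":(-95,29,109),"tab":(-95,-29,109),"bp":(-30,0,108),"bg":(-145,0,108)}
D={"stand":[(.5421,-.2914,0),(.5412,-.2908,0)],"piv":[(.6303,-.2982,0),(.6231,-.3004,0)],"lg":[(.4438,-.2834,0),(.4499,-.2812,0)],"lug":[(.4495,-.2632,0),(.4492,-.2606,0)],"tab":[(.4467,-.3191,0),(.4481,-.3202,0)],"bp":[(.5127,-.2939,0),(.514,-.2938,0)],"bg":[(.3958,-.2902,0),(.3991,-.2815,0)]}
def f(p):
    r=[]
    c,s=np.cos(p[2]),np.sin(p[2])
    for k in D:
        x,y=M[k][0]/1e3,M[k][1]/1e3
        for d in D[k]: r+=[p[0]+c*x-s*y-d[0],p[1]+s*x+c*y-d[1]]
    return r
s=least_squares(f,[.54,-.29,0],loss='soft_l1',f_scale=.003);print(s.x,np.round(np.reshape(s.fun if 0 else f(s.x),(-1,2))*1000,1))
p=s.x;c,sn=np.cos(p[2]),np.sin(p[2])
for k in M: x,y,z=np.array(M[k])/1e3;print(k,np.round([p[0]+c*x-sn*y,p[1]+sn*x+c*y,z],4))
a=cv2.imread('pics/side0.png');b=cv2.imread('pics/top0.png')
cv2.imwrite('pics/both.png',np.hstack([cv2.resize(a,(400,300)),cv2.resize(b,(400,300))]))
E
```

```text
[ 0.54299575 -0.29428909 -0.04793765] [[ 0.9 -2.9]
 [ 1.8 -3.5]
 [-7.4  0.1]
 [-0.2  2.3]
 [ 4.6 -0.3]
 [-1.5 -2.5]
 [-0.   2.4]
 [ 0.3 -0.2]
 [ 0.   0.4]
 [-1.4  1.5]
 [ 0.3  1. ]
 [-1.   0.9]
 [ 2.4  2.9]
 [-0.9 -5.8]]
stand [ 0.543  -0.2943  0.    ]
piv [ 0.6229 -0.2981  0.07  ]
lg [ 0.4484 -0.2837  0.112 ]
lug [ 0.4495 -0.2608  0.109 ]
tab [ 0.4467 -0.3187  0.109 ]
bp [ 0.513  -0.2929  0.108 ]
bg [ 0.3982 -0.2873  0.108 ]
```

View pics/side0.png

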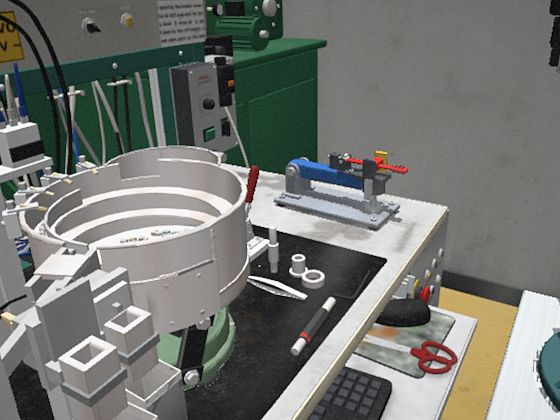

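View pics/top0.png

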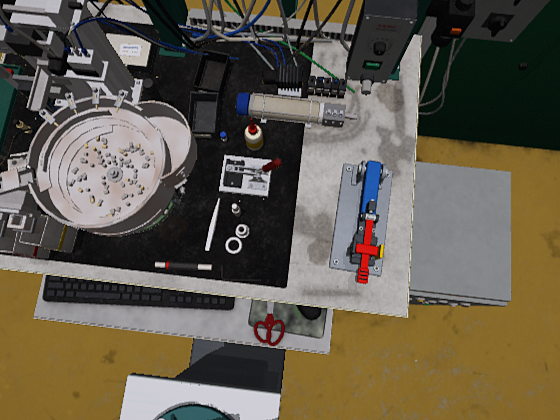

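The side view shows the stand at about (340,190), with the red bar grip at (400,170) and the yellow tab at (380,157). The top view shows the red grip at (362,275), the bar block at (368,249), the yellow tab at (381,252) and the drawbar pivot at (372,165). No obstacles are near the stand. Next I'll refine the pose from colour and depth in both views and work out the first move.

```bash
python3 - <<'E'
from h import *
np.set_printoptions(precision=4,suppress=True)
for n in("top","side"):
    p,d=grab_frame(n);h=cv2.cvtColor(p,cv2.COLOR_RGB2HSV);H,S,V=cv2.split(h)
    for nm,m in(("red",((H<6)|(H>174))&(S>170)&(V>90)),("blue",(H>100)&(H<125)&(S>140)&(V>50)),("yellow",(H>20)&(H<32)&(S>150)&(V>90))):
        P=back(n,d,m);P=P[(abs(P[:,0]-.52)<.16)&(abs(P[:,1]+.29)<.06)&(P[:,2]>.06)&(P[:,2]<.14)]
        if len(P)<8: print(n,nm,len(P));continue
        if nm=="red": 
            G=P[P[:,0]<.415];print(n,"grip",len(G),G.mean(0),np.percentile(G,[3,97],axis=0).ravel())
            P=P[(P[:,2]>.095)]
        if nm=="blue": P=P[P[:,2]>.078]
        l=cv2.fitLine(P[:,:2].astype(np.float32),cv2.DIST_HUBER,0,1e-4,1e-4).ravel()
        print(n,nm,len(P),P.mean(0),np.percentile(P,[3,97],axis=0).ravel(),"yaw",l[1]/l[0],"y at x=.543",l[3]+l[1]/l[0]*(.543-l[2]))
o=get_obs();Rt=R.from_quat(o["orientation"])
yaw=-.048
Rg=R.from_matrix(np.array([[np.cos(yaw),np.sin(yaw),0],[np.sin(yaw),-np.cos(yaw),0],[0,0,-1]]))
print("turn",(Rt.inv()*Rg).as_rotvec()/np.pi,"shift to above grip",Rt.inv().apply(np.array([.398,-.287,.2])-o["tcp_pos"])/.4)
E
```

```text
top grip 141 [ 0.3988 -0.2861  0.1135] [ 0.3848 -0.2954  0.1103  0.4135 -0.2775  0.1164]
top red 603 [ 0.4427 -0.2885  0.114 ] [ 0.3874 -0.3054  0.1094  0.5009 -0.272   0.12  ] yaw -0.052127853 y at x=.543 -0.2936986
top blue 635 [ 0.587  -0.2946  0.086 ] [ 0.53   -0.3094  0.0822  0.6336 -0.2805  0.0888] yaw -0.09129817 y at x=.543 -0.290623
top yellow 37 [ 0.4456 -0.315   0.128 ] [ 0.4342 -0.3178  0.1248  0.4568 -0.3125  0.13  ] yaw -0.06678306 y at x=.543 -0.32147565
side grip 51 [ 0.3967 -0.2826  0.1122] [ 0.3843 -0.2916  0.1094  0.4141 -0.2761  0.1141]
side red 197 [ 0.4393 -0.2878  0.112 ] [ 0.3851 -0.3065  0.1059  0.501  -0.2766  0.118 ] yaw -0.052087642 y at x=.543 -0.29204234
side blue 400 [ 0.5654 -0.2862  0.0833] [ 0.4897 -0.3065  0.0784  0.6308 -0.2742  0.0862] yaw -0.1464668 y at x=.543 -0.28121978
side yellow 95 [ 0.4432 -0.312   0.1166] [ 0.4341 -0.3155  0.0908  0.4575 -0.3097  0.1272] yaw 0.0078364555 y at x=.543 -0.3112466
turn [ 0.     -0.      0.0999] shift to above grip [ 0.7716 -0.8588  0.0073]
```

Request:
step_arm(commands=[{"angular": [0, 0, 0.1], "xyz": [0.77, -0.858, -0.1], "claw": 0}, {"angular": [0, 0, 0.1], "xyz": [0.77, -0.858, -0.1], "claw": 0}, {"angular": [0, 0, 0.1], "xyz": [0.77, -0.858, -0.1], "claw": 0}, {"angular": [0, 0, 0.1], "xyz": [0.77, -0.858, -0.1], "claw": 0}, {"angular": [0, 0, 0.1], "xyz": [0.77, -0.858, -0.1], "claw": 0}, {"angular": [0, 0, 0.1], "xyz": [0.77, -0.858, -0.1], "claw": 0}, {"angular": [0, 0, 0.1], "xyz": [0.77, -0.858, -0.1], "claw": 0}, {"angular": [0, 0, 0.1], "xyz": [0.77, -0.858, -0.1], "claw": 0}, {"angular": [0, 0, 0.1], "xyz": [0.77, -0.858, -0.1], "claw": 0}, {"angular": [0, 0, 0.1], "xyz": [0.77, -0.858, 0], "claw": 0}, {"angular": [0, 0, 0.1], "xyz": [0.77, -0.858, 0], "claw": 0}, {"angular": [0, 0, 0.1], "xyz": [0.77, -0.858, 0], "claw": 0}, {"angular": [0, 0, 0.1], "xyz": [0.77, -0.858, 0], "claw": 0}], newtons=20)

```text
time_s: 3.1
tcp_pos: [0.3971, -0.2898, 0.2039]
orientation: [1.0, -0.026, 0.0, 0.001]
ft_force: [0.4, -0.8, -0.5]
gripper_width: 0.0852
finger_force: 0.0
```

Request:
step_arm(commands=[{"xyz": [0, -0.003, 0.12], "angular": [0, 0, 0], "claw": 0}, {"xyz": [0, -0.003, 0.22], "angular": [0, 0, 0], "claw": 0}, {"xyz": [0, -0.003, 0.284], "angular": [0, 0, 0], "claw": 0}, {"xyz": [0, -0.003, 0.284], "angular": [0, 0, 0], "claw": 0}, {"xyz": [0, -0.003, 0.284], "angular": [0, 0, 0], "claw": 0}])

```text
time_s: 3.6
tcp_pos: [0.3976, -0.2881, 0.0901]
orientation: [1.0, -0.025, 0.0, 0.001]
ft_force: [-0.1, -0.2, 0.5]
gripper_width: 0.0856
finger_force: 0.0
```

Request:
step_arm(commands=[{"xyz": [0, 0, 0], "angular": [0, 0, 0], "claw": 0.5}, {"xyz": [0, 0, 0], "angular": [0, 0, 0], "claw": 1}, {"xyz": [0, 0, 0], "angular": [0, 0, 0], "claw": 1}, {"xyz": [0, 0, 0], "angular": [0, 0, 0], "claw": 1}, {"xyz": [0, 0, 0], "angular": [0, 0, 0], "claw": 1}, {"xyz": [0, 0, 0], "angular": [0, 0, 0], "claw": 1}, {"xyz": [0, 0, 0], "angular": [0, 0, 0], "claw": 1}, {"xyz": [0, 0, 0], "angular": [0, 0, 0], "claw": 1}], newtons=20)

```text
time_s: 4.4
tcp_pos: [0.3975, -0.2862, 0.0892]
orientation: [1.0, -0.024, -0.0, -0.0]
ft_force: [0.7, 0.4, -0.6]
gripper_width: -0.0002
finger_force: 0.0
```

```bash
python3 - <<'E'
import numpy as np
# tool frame at start: x fwd, z down. TCP on arc with grasp point 19mm behind along tool z; tilt phi
T=np.r_[np.linspace(0.12,2.08,17)]
for t in T:
    ph=np.radians(40)*t/2.08
    g=np.array([115*(1-np.cos(t)),-115*np.sin(t)])   # x fwd, z down
    tcp=g+19*np.array([-np.sin(ph),np.cos(ph)])-np.array([0,19])
    print(round(t,2),np.round(tcp/400,3),round(-ph/np.pi,3))
E
```

```text
0.12 [ 0.    -0.034] -0.013
0.24 [ 0.005 -0.069] -0.026
0.36 [ 0.013 -0.103] -0.039
0.49 [ 0.026 -0.135] -0.052
0.61 [ 0.042 -0.166] -0.065
0.73 [ 0.062 -0.194] -0.078
0.86 [ 0.085 -0.219] -0.091
0.98 [ 0.111 -0.241] -0.104
1.1 [ 0.14  -0.259] -0.118
1.22 [ 0.17  -0.274] -0.131
1.35 [ 0.202 -0.285] -0.144
1.47 [ 0.235 -0.292] -0.157
1.59 [ 0.269 -0.294] -0.17
1.71 [ 0.302 -0.292] -0.183
1.84 [ 0.335 -0.286] -0.196
1.96 [ 0.367 -0.276] -0.209
2.08 [ 0.397 -0.262] -0.222
```

Fingers shut fully without holding anything, so I'll look.

```bash
python3 - <<'E'
from h import *
a,d=grab_frame("side");b,_=grab_frame("top")
a=cv2.resize(a[110:230,300:460],(640,480)[:2] and (400,300));b=cv2.resize(b[150:310,280:440],(400,400))
im=np.zeros((400,800,3),np.uint8);im[:300,:400]=a;im[:,400:]=b
cv2.imwrite('pics/c1.png',im[:,:,::-1])
for n in("side","top"):
    for q in("bar_grip",): print(n,[(np.round(x["centre"],4),x["conf"]) for x in landmark_of(q,n)[:2]])
E
```

```text
side [(array([ 0.3958, -0.2875,  0.1116]), 0.58), (array([ 0.5444, -0.2928, -0.0008]), 0.38)]
top []
```

View pics/c1.png

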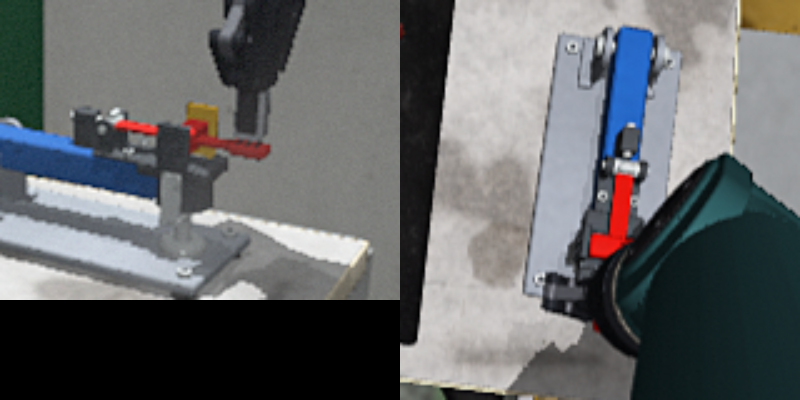

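The side crop shows the shut fingertips ending on or behind the red grip (crop 252,135) with nothing held. I'll use depth to see where the tips really are.

```bash
python3 - <<'E'
from h import *
np.set_printoptions(precision=4,suppress=True)
p,d=grab_frame("side");c=camera_info("side");K=np.array(c["camera_matrix"])
o=get_obs();print(o["tcp_pos"],o["orientation"],o["gripper_width"],o["ft_force"])
for X in (o["tcp_pos"],[.398,-.2865,.1085]):
    x=np.array(c["R"])@X+c["t"];print("proj",(K@x/x[2])[:2])
for v in range(146,180,2):
    m=np.zeros(d.shape,bool);m[v,396:408:3]=1
    print(v,[tuple(np.round(P,3)) for P in back("side",d,m)],p[v,402])
E
```

```text
[ 0.3975 -0.2863  0.0892] [ 0.9997 -0.0241 -0.0001 -0.    ] -9.549175420988255e-05 [ 0.5858 -0.6081  0.2926]
proj [398.8091 179.2108]
proj [399.243  169.4765]
146 [(np.float64(0.401), np.float64(-0.268), np.float64(0.159)), (np.float64(0.39), np.float64(-0.252), np.float64(0.165)), (np.float64(0.388), np.float64(-0.262), np.float64(0.162)), (np.float64(0.387), np.float64(-0.277), np.float64(0.158))] [44 42 46]
148 [(np.float64(0.402), np.float64(-0.273), np.float64(0.154)), (np.float64(0.397), np.float64(-0.272), np.float64(0.155)), (np.float64(0.391), np.float64(-0.273), np.float64(0.155)), (np.float64(0.387), np.float64(-0.277), np.float64(0.155))] [41 39 40]
150 [(np.float64(0.401), np.float64(-0.27), np.float64(0.151)), (np.float64(0.397), np.float64(-0.274), np.float64(0.15)), (np.float64(0.392), np.float64(-0.275), np.float64(0.151)), (np.float64(0.387), np.float64(-0.279), np.float64(0.15))] [40 41 40]
152 [(np.float64(0.401), np.float64(-0.272), np.float64(0.146)), (np.float64(0.397), np.float64(-0.274), np.float64(0.146)), (np.float64(0.392), np.float64(-0.276), np.float64(0
[... 2723 characters left out ...]
75), np.float64(-1.441), np.float64(-0.358)), (np.float64(0.39), np.float64(-0.28), np.float64(0.103)), (np.float64(0.753), np.float64(-1.455), np.float64(-0.359))] [110 113 113]
176 [(np.float64(0.795), np.float64(-1.462), np.float64(-0.378)), (np.float64(0.776), np.float64(-1.447), np.float64(-0.37)), (np.float64(0.765), np.float64(-1.455), np.float64(-0.371)), (np.float64(0.755), np.float64(-1.466), np.float64(-0.372))] [127 129 126]
178 [(np.float64(0.791), np.float64(-1.454), np.float64(-0.384)), (np.float64(0.78), np.float64(-1.46), np.float64(-0.384)), (np.float64(0.764), np.float64(-1.454), np.float64(-0.379)), (np.float64(0.753), np.float64(-1.462), np.float64(-0.38))] [129 127 127]
```

Request:
step_arm(commands=[{"xyz": [0, 0, -0.05], "angular": [0, 0, 0], "claw": 1}, {"xyz": [0, 0, -0.1], "angular": [0, 0, 0], "claw": 1}, {"xyz": [0, 0, -0.1], "angular": [0, 0, 0], "claw": 1}])

```text
time_s: 4.95
tcp_pos: [0.3991, -0.2874, 0.1312]
orientation: [1.0, -0.024, 0.002, 0.001]
ft_force: [0.2, 0.1, -0.5]
gripper_width: 0.0002
finger_force: 0.0
```

```bash
python3 - <<'E'
from h import *
np.set_printoptions(precision=4,suppress=True)
p,d=snap("side","s2.png");c=camera_info("side")
o=get_obs();print(o["tcp_pos"],o["gripper_width"])
P=back("side",d,np.ones(d.shape,bool))
Q=P[(abs(P[:,0]-.4)<.035)&(abs(P[:,1]+.28)<.03)&(P[:,2]>.122)]
for z in np.arange(.124,.21,.006):
    q=Q[abs(Q[:,2]-z)<.003]
    if len(q)>3:print(round(z,3),len(q),np.percentile(q[:,:2],[5,95],axis=0).ravel())
cv2.imwrite('pics/s2c.png',cv2.resize(cv2.imread('pics/s2.png')[60:240,300:500],(600,540)))
E
```

```text
[ 0.3984 -0.2868  0.1302] -0.00018193926518847645
0.16 19 [ 0.3907 -0.2828  0.4077 -0.2781]
0.166 37 [ 0.3886 -0.2895  0.4096 -0.2737]
0.172 44 [ 0.3882 -0.2853  0.4086 -0.272 ]
0.178 47 [ 0.388  -0.2904  0.4062 -0.2714]
0.184 48 [ 0.3887 -0.2893  0.4066 -0.2705]
0.19 41 [ 0.3884 -0.2893  0.4064 -0.2713]
0.196 45 [ 0.3877 -0.2897  0.4065 -0.271 ]
0.202 28 [ 0.3857 -0.2934  0.4066 -0.2632]
0.208 73 [ 0.3864 -0.3068  0.4099 -0.2532]
```

View pics/s2c.png

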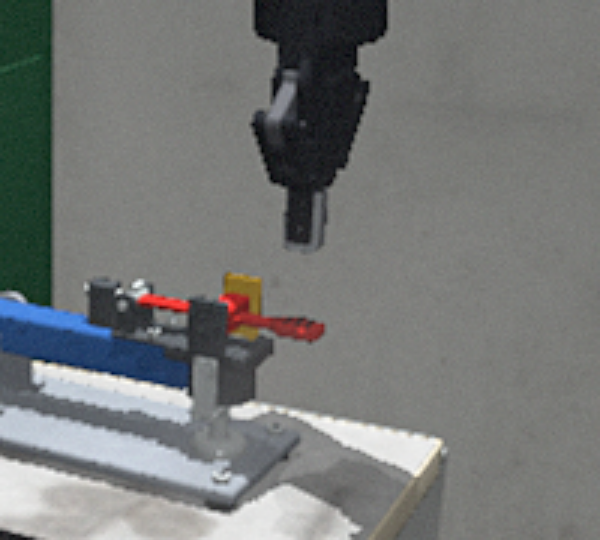

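The crop shows the shut gripper at (305,245), its tip clear above the red grip at (305,328). Depth puts the real tip about 30 mm above the reported TCP, while x and y agree. I'll treat the tip as 30 mm behind the TCP and go deeper.

Request:
step_arm(commands=[{"xyz": [0, 0, 0], "angular": [0, 0, 0], "claw": 0}, {"xyz": [0, 0, 0], "angular": [0, 0, 0], "claw": 0}, {"xyz": [0, 0, 0], "angular": [0, 0, 0], "claw": 0}, {"xyz": [0, 0, 0], "angular": [0, 0, 0], "claw": 0}, {"xyz": [0, 0, 0], "angular": [0, 0, 0], "claw": 0}, {"xyz": [0, 0, 0.05], "angular": [0, 0, 0], "claw": 0}, {"xyz": [0, 0, 0.11], "angular": [0, 0, 0], "claw": 0}, {"xyz": [0, 0, 0.172], "angular": [0, 0, 0], "claw": 0}, {"xyz": [0, 0, 0.172], "angular": [0, 0, 0], "claw": 0}, {"xyz": [0, 0, 0.172], "angular": [0, 0, 0], "claw": 0}])

```text
time_s: 6.0
tcp_pos: [0.3973, -0.2862, 0.0604]
orientation: [1.0, -0.024, -0.001, -0.0]
ft_force: [0.5, 0.2, -0.6]
gripper_width: 0.0851
finger_force: 0.0
```

Request:
step_arm(commands=[{"xyz": [0, 0, 0], "angular": [0, 0, 0], "claw": 1}, {"xyz": [0, 0, 0], "angular": [0, 0, 0], "claw": 1}, {"xyz": [0, 0, 0], "angular": [0, 0, 0], "claw": 1}, {"xyz": [0, 0, 0], "angular": [0, 0, 0], "claw": 1}, {"xyz": [0, 0, 0], "angular": [0, 0, 0], "claw": 1}, {"xyz": [0, 0, 0], "angular": [0, 0, 0], "claw": 1}, {"xyz": [0, 0, 0], "angular": [0, 0, 0], "claw": 1}], newtons=20)

```text
time_s: 6.7
tcp_pos: [0.3977, -0.2872, 0.0609]
orientation: [1.0, -0.024, 0.0, 0.001]
ft_force: [-1.1, -2.5, 4.5]
gripper_width: 0.0194
finger_force: 26.3
```

```bash
python3 - <<'E'
import numpy as np
L=49
for t in np.linspace(0.12,2.08,17):
    ph=np.radians(40)*t/2.08
    g=np.array([115*(1-np.cos(t)),-115*np.sin(t)])
    tcp=g+L*np.array([-np.sin(ph),np.cos(ph)])-np.array([0,L])
    print(round(t,2),np.round(tcp/400,3),round(-ph/np.pi,3))
E
```

```text
0.12 [-0.003 -0.035] -0.013
0.24 [-0.002 -0.069] -0.026
0.36 [ 0.004 -0.104] -0.039
0.49 [ 0.014 -0.136] -0.052
0.61 [ 0.027 -0.167] -0.065
0.73 [ 0.044 -0.196] -0.078
0.86 [ 0.064 -0.222] -0.091
0.98 [ 0.087 -0.245] -0.104
1.1 [ 0.113 -0.264] -0.118
1.22 [ 0.141 -0.28 ] -0.131
1.35 [ 0.17  -0.292] -0.144
1.47 [ 0.2   -0.301] -0.157
1.59 [ 0.231 -0.304] -0.17
1.71 [ 0.262 -0.304] -0.183
1.84 [ 0.292 -0.3  ] -0.196
1.96 [ 0.321 -0.292] -0.209
2.08 [ 0.349 -0.28 ] -0.222
```

Request:
step_arm(commands=[{"xyz": [-0.003, 0, -0.035], "angular": [0, -0.013, 0], "claw": 1}, {"xyz": [-0.002, 0, -0.069], "angular": [0, -0.026, 0], "claw": 1}, {"xyz": [0.004, 0, -0.104], "angular": [0, -0.039, 0], "claw": 1}, {"xyz": [0.014, 0, -0.136], "angular": [0, -0.052, 0], "claw": 1}, {"xyz": [0.027, 0, -0.167], "angular": [0, -0.065, 0], "claw": 1}, {"xyz": [0.044, 0, -0.196], "angular": [0, -0.078, 0], "claw": 1}])

```text
time_s: 7.3
tcp_pos: [0.4146, -0.288, 0.139]
orientation: [0.992, -0.024, -0.123, -0.002]
ft_force: [0.5, -4.7, -4.9]
gripper_width: 0.0199
finger_force: 25.6
```

```bash
python3 - <<'E'
import numpy as np
L=49
def tcp(t):
    ph=np.radians(40)*t/2.08
    return np.array([115*(1-np.cos(t)),-115*np.sin(t)])+L*np.array([-np.sin(ph),np.cos(ph)])-np.array([0,L]),ph
T=np.linspace(0.12,2.08,17)
p0,_=np.array([17.6,-78.4]),0;f0=.078*np.pi;c,s=np.cos(f0),np.sin(f0)
for t in list(T[6:])+[2.11]:
    p,f=tcp(t);d=(p-p0)/400
    print(round(t,2),np.round([c*d[0]+s*d[1],-s*d[0]+c*d[1],-(f-f0)/np.pi],3))
E
```

```text
0.86 [ 0.013 -0.03  -0.013]
0.98 [ 0.03  -0.058 -0.026]
1.1 [ 0.05  -0.083 -0.04 ]
1.22 [ 0.073 -0.105 -0.053]
1.35 [ 0.099 -0.124 -0.066]
1.47 [ 0.126 -0.139 -0.079]
1.59 [ 0.155 -0.151 -0.092]
1.71 [ 0.185 -0.158 -0.105]
1.84 [ 0.215 -0.161 -0.118]
1.96 [ 0.246 -0.16  -0.131]
2.08 [ 0.275 -0.155 -0.144]
2.11 [ 0.283 -0.153 -0.147]
```

Request:
step_arm(commands=[{"xyz": [0.013, 0, -0.03], "angular": [0, -0.013, 0], "claw": 1}, {"xyz": [0.03, 0, -0.058], "angular": [0, -0.026, 0], "claw": 1}, {"xyz": [0.05, 0, -0.083], "angular": [0, -0.04, 0], "claw": 1}, {"xyz": [0.073, 0, -0.105], "angular": [0, -0.053, 0], "claw": 1}, {"xyz": [0.099, 0, -0.124], "angular": [0, -0.066, 0], "claw": 1}, {"xyz": [0.126, 0, -0.139], "angular": [0, -0.079, 0], "claw": 1}, {"xyz": [0.155, 0, -0.151], "angular": [0, -0.092, 0], "claw": 1}, {"xyz": [0.185, 0, -0.158], "angular": [0, -0.105, 0], "claw": 1}, {"xyz": [0.215, 0, -0.161], "angular": [0, -0.118, 0], "claw": 1}, {"xyz": [0.246, 0, -0.16], "angular": [0, -0.131, 0], "claw": 1}, {"xyz": [0.275, 0, -0.155], "angular": [0, -0.144, 0], "claw": 1}, {"xyz": [0.275, 0, -0.155], "angular": [0, -0.144, 0], "claw": 1}, {"xyz": [0.275, 0, -0.155], "angular": [0, -0.144, 0], "claw": 1}])

```text
time_s: 8.6
tcp_pos: [0.5378, -0.294, 0.1717]
orientation: [0.94, -0.022, -0.341, -0.007]
ft_force: [2.7, -4.0, 2.0]
gripper_width: 0.0194
finger_force: 29.3
```

```bash
python3 - <<'E'
from h import *
np.set_printoptions(precision=4,suppress=True)
p,d=snap("side","s3.png")
for q in("bar_grip","bar_pivot"): print([(np.round(x["centre"],4),x["conf"]) for x in landmark_of(q,"side")[:2]])
cv2.imwrite('pics/s3c.png',cv2.resize(cv2.imread('pics/s3.png')[60:240,270:470],(600,540)))
E
```

```text
[(array([ 0.5628, -0.2981,  0.2122]), 0.82)]
[(array([ 0.5175, -0.2966,  0.1074]), 0.6)]
```

View pics/s3c.png

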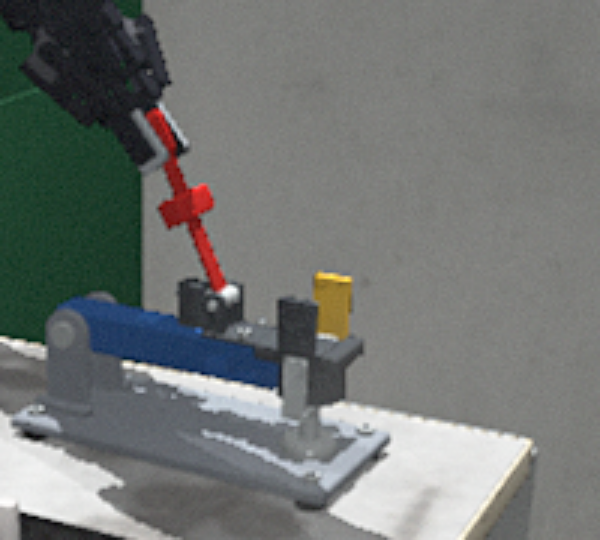

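The crop shows the bar leaning back (grip at 160,130; pivot at 225,295) at about 2.0 rad, past the detent crest. Next I release it and back out along the tool axis.

Request:
step_arm(commands=[{"xyz": [0, 0, 0], "angular": [0, 0, 0], "claw": 0}, {"xyz": [0, 0, 0], "angular": [0, 0, 0], "claw": 0}, {"xyz": [0, 0, 0], "angular": [0, 0, 0], "claw": 0}, {"xyz": [0, 0, 0], "angular": [0, 0, 0], "claw": 0}, {"xyz": [0, 0, 0], "angular": [0, 0, 0], "claw": 0}, {"xyz": [0, 0, -0.05], "angular": [0, 0, 0], "claw": 0}, {"xyz": [0, 0, -0.15], "angular": [0, 0, 0], "claw": 0}, {"xyz": [0, 0, -0.25], "angular": [0, 0, 0], "claw": 0}, {"xyz": [0, 0, -0.25], "angular": [0, 0, 0], "claw": 0}, {"xyz": [0, 0, -0.25], "angular": [0, 0, 0], "claw": 0}])

```text
time_s: 9.75
tcp_pos: [0.6015, -0.296, 0.2493]
orientation: [0.94, -0.023, -0.341, -0.008]
ft_force: [-0.8, -0.6, -0.3]
gripper_width: 0.0849
finger_force: 0.0
```

```bash
python3 - <<'E'
from h import *
np.set_printoptions(precision=4,suppress=True)
for n in("side","top"):
    p,d=snap(n,n+"4.png")
    for q in("bar_grip","bar_pivot","latch_grip","lug","latch_tab"): print(n,q,[(np.round(x["centre"],4),round(x["conf"],2)) for x in landmark_of(q,n)[:1]])
    h=cv2.cvtColor(p,cv2.COLOR_RGB2HSV);H,S,V=cv2.split(h)
    P=back(n,d,((H<6)|(H>174))&(S>170)&(V>90));P=P[(abs(P[:,0]-.52)<.16)&(abs(P[:,1]+.29)<.06)&(P[:,2]>.1)&(P[:,2]<.26)]
    G=P[P[:,2]>.19];print("red",len(P),P.max(0),P.min(0),"grip",G.mean(0),len(G))
    if len(P)>20:
        l=cv2.fitLine(P[:,[0,2]].astype(np.float32),cv2.DIST_HUBER,0,1e-4,1e-4).ravel();print("angle",np.arctan2(abs(l[1]),-l[0]*np.sign(l[1])))
o=get_obs();Rt=R.from_quat(o["orientation"]);yaw=-.048
Rg=R.from_matrix(np.array([[np.cos(yaw),np.sin(yaw),0],[np.sin(yaw),-np.cos(yaw),0],[0,0,-1]]))
tgt=np.array([.448,-.2837,.24])
print(o["tcp_pos"],"turn",(Rt.inv()*Rg).as_rotvec()/np.pi,"shift",Rt.inv().apply(tgt-o["tcp_pos"])/.4)
E
```

```text
side bar_grip [(array([ 0.569 , -0.2979,  0.2061]), 0.63)]
side bar_pivot [(array([ 0.5099, -0.0222,  0.0018]), 0.61)]
side latch_grip []
side lug [(array([ 0.4479, -0.2626,  0.1075]), 0.94)]
side latch_tab [(array([ 0.4453, -0.3179,  0.1121]), 0.58)]
red 402 [ 0.5789 -0.2696  0.222 ] [ 0.5156 -0.3152  0.1168] grip [ 0.5676 -0.2908  0.2074] 116
angle 2.0774784
top bar_grip [(array([ 0.5696, -0.29  ,  0.208 ]), 0.8)]
top bar_pivot [(array([ 0.5157, -0.2943,  0.1095]), 0.95)]
top latch_grip [(array([ 0.447 , -0.2798,  0.1152]), 0.8)]
top lug [(array([ 0.4531, -0.2601,  0.1084]), 0.66)]
top latch_tab [(array([ 0.4491, -0.3196,  0.1083]), 0.54)]
red 550 [ 0.5801 -0.2724  0.2242] [ 0.5144 -0.3141  0.1171] grip [ 0.5674 -0.295   0.211 ] 147
angle 2.08643
[ 0.6008 -0.2961  0.2489] turn [-0.      0.2221 -0.0001] shift [-0.2791 -0.0126  0.2631]
```

Request:
step_arm(commands=[{"xyz": [0, 0, -0.05], "angular": [0, 0, 0], "claw": 0}, {"xyz": [-0.06, -0.014, 0.0], "angular": [0, 0.045, 0], "claw": 0}, {"xyz": [-0.12, -0.014, 0.05], "angular": [0, 0.09, 0], "claw": 0}, {"xyz": [-0.18, -0.014, 0.11], "angular": [0, 0.135, 0], "claw": 0}, {"xyz": [-0.25, -0.014, 0.17], "angular": [0, 0.18, 0], "claw": 0}, {"xyz": [-0.31, -0.014, 0.225], "angular": [0, 0.222, 0], "claw": 0}, {"xyz": [-0.31, -0.014, 0.225], "angular": [0, 0.222, 0], "claw": 0}, {"xyz": [-0.31, -0.014, 0.225], "angular": [0, 0.222, 0], "claw": 0}, {"xyz": [-0.31, -0.014, 0.225], "angular": [0, 0.222, 0], "claw": 0}])

```text
time_s: 11.25
tcp_pos: [0.4503, -0.2836, 0.2608]
orientation: [1.0, -0.024, 0.001, 0.001]
ft_force: [0.7, -0.9, 0.4]
gripper_width: 0.0855
finger_force: 0.0
```

Request:
step_arm(commands=[{"xyz": [-0.003, 0, 0.12], "angular": [0, 0, 0], "claw": 0}, {"xyz": [-0.003, 0, 0.24], "angular": [0, 0, 0], "claw": 0}, {"xyz": [-0.003, 0, 0.34], "angular": [0, 0, 0], "claw": 0}, {"xyz": [-0.003, 0, 0.4], "angular": [0, 0, 0], "claw": 0}, {"xyz": [-0.003, 0, 0.43], "angular": [0, 0, 0], "claw": 0}, {"xyz": [-0.003, 0, 0.46], "angular": [0, 0, 0], "claw": 0}, {"xyz": [-0.003, 0, 0.495], "angular": [0, 0, 0], "claw": 0}, {"xyz": [-0.003, 0, 0.495], "angular": [0, 0, 0], "claw": 0}, {"xyz": [-0.003, 0, 0.495], "angular": [0, 0, 0], "claw": 0}])

```text
time_s: 12.15
tcp_pos: [0.4486, -0.2836, 0.0622]
orientation: [1.0, -0.024, 0.001, 0.0]
ft_force: [0.0, -0.2, -0.3]
gripper_width: 0.0853
finger_force: 0.0
```

```bash
python3 - <<'E'
from h import *
np.set_printoptions(precision=4,suppress=True)
o=get_obs();print(o["tcp_pos"],o["ft_force"])
p,d=snap("side","s5.png")
cv2.imwrite('pics/s5c.png',cv2.resize(cv2.imread('pics/s5.png')[60:240,290:490],(600,540)))
P=back("side",d,np.ones(d.shape,bool))
Q=P[(abs(P[:,0]-.448)<.03)&(P[:,1]>-.258)&(P[:,1]<-.2)&(P[:,2]>.06)&(P[:,2]<.17)]
for z in np.arange(.07,.17,.006):
    q=Q[abs(Q[:,2]-z)<.003]
    if len(q)>3:print(round(z,3),len(q),np.percentile(q[:,:2],[5,50,95],axis=0).ravel())
E
```

```text
[ 0.4486 -0.2836  0.0622] [ 0.0421 -0.2277 -0.3476]
0.1 7 [ 0.4378 -0.2579  0.442  -0.2574  0.4461 -0.2571]
0.106 31 [ 0.4393 -0.2577  0.4478 -0.2334  0.4594 -0.231 ]
0.112 32 [ 0.4396 -0.2566  0.4456 -0.2313  0.4624 -0.2267]
0.118 49 [ 0.44   -0.2575  0.4462 -0.2311  0.4599 -0.2243]
0.124 38 [ 0.4395 -0.2571  0.4457 -0.2287  0.4572 -0.225 ]
0.13 39 [ 0.4402 -0.2356  0.4463 -0.2285  0.4575 -0.2251]
0.136 37 [ 0.4407 -0.2357  0.4464 -0.228   0.457  -0.2245]
0.142 32 [ 0.4397 -0.2374  0.4467 -0.2262  0.4568 -0.2235]
0.148 21 [ 0.4383 -0.2341  0.441  -0.2258  0.4564 -0.2105]
0.154 73 [ 0.4387 -0.242   0.4451 -0.2116  0.4629 -0.2072]
0.16 105 [ 0.4368 -0.2472  0.4482 -0.2174  0.4629 -0.2078]
0.166 66 [ 0.4334 -0.247   0.4423 -0.2286  0.4619 -0.2094]
```

View pics/s5c.png

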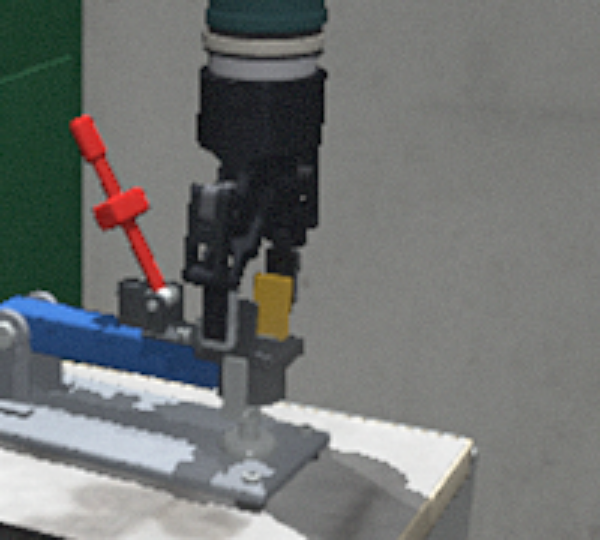

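The crop shows the fingers straddling lug and tab: near finger at (215,310) left of the lug, far finger behind the yellow tab at (275,300). The bar rests back at (85,130). The open tip is at z ≈ 0.104, as expected. Now I squeeze.

Request:
step_arm(commands=[{"xyz": [0, 0, 0], "angular": [0, 0, 0], "claw": 1}, {"xyz": [0, 0, 0], "angular": [0, 0, 0], "claw": 1}, {"xyz": [0, 0, 0], "angular": [0, 0, 0], "claw": 1}, {"xyz": [0, 0, 0], "angular": [0, 0, 0], "claw": 1}, {"xyz": [0, 0, 0], "angular": [0, 0, 0], "claw": 1}, {"xyz": [0, 0, 0], "angular": [0, 0, 0], "claw": 1}, {"xyz": [0, 0, 0], "angular": [0, 0, 0], "claw": 1}, {"xyz": [0, 0, 0], "angular": [0, 0, 0], "claw": 1}], newtons=60)

```text
time_s: 13.0
tcp_pos: [0.4491, -0.2837, 0.0644]
orientation: [1.0, -0.024, 0.002, 0.001]
ft_force: [-2.1, 3.3, 16.0]
gripper_width: 0.0449
finger_force: 58.6
```

```bash
python3 - <<'E'
from h import *
np.set_printoptions(precision=4,suppress=True)
o=get_obs();print(o["tcp_pos"],o["ft_force"],o["torque"],o["gripper_width"],o["finger_force"])
# TCP path rigid with drawbar: pivot 175 mm ahead of x, z .070 ; tool frame x fwd, z down
px,pz=.6229-.4482,.070
r=np.array([-px,o["tcp_pos"][2]-pz])
for t in np.linspace(.05,.40,8):
    n=np.array([np.cos(t)*r[0]+np.sin(t)*r[1],-np.sin(t)*r[0]+np.cos(t)*r[1]])-r
    h=(np.cos(t)*-.175+np.sin(t)*.042,.175*np.sin(t)+np.cos(t)*.042-.042)
    print(round(t,3),np.round([n[0]/.4,-n[1]/.4,-t/np.pi],3),"head/grip rise",h[1],.175*np.sin(t))
E
```

```text
[ 0.4491 -0.2837  0.0644] [-2.0526  3.3389 15.9678] [-0.5823  0.5344 -0.1532] 0.04486954898080833 58.601021468639374
0.05 [-0.    -0.022 -0.016] head/grip rise 0.008693865558957285 0.008746354622368707
0.1 [ 0.001 -0.044 -0.032] head/grip rise 0.017261022854872014 0.017470847913194927
0.15 [ 0.003 -0.065 -0.048] head/grip rise 0.025680058456193637 0.026151673182879868
0.2 [ 0.006 -0.087 -0.064] head/grip rise 0.033929929158467854 0.03476713288913571
0.25 [ 0.01  -0.108 -0.08 ] head/grip rise 0.04199001458138859 0.04329569286954151
0.3 [ 0.015 -0.13  -0.095] head/grip rise 0.049840168709009876 0.05171603616573442
0.35 [ 0.022 -0.151 -0.111] head/grip rise 0.057460770244293906 0.06000711630470399
0.4 [ 0.029 -0.171 -0.127] head/grip rise 0.064832771652135 0.06814820990401384
```

Width is 45 mm, so the latch is fully open. I'll lift in an arc about the pivot.

Request:
step_arm(commands=[{"xyz": [0, 0, -0.011], "angular": [0, -0.008, 0], "claw": 1}, {"xyz": [0, 0, -0.022], "angular": [0, -0.016, 0], "claw": 1}, {"xyz": [0.001, 0, -0.044], "angular": [0, -0.032, 0], "claw": 1}, {"xyz": [0.003, 0, -0.065], "angular": [0, -0.048, 0], "claw": 1}, {"xyz": [0.006, 0, -0.087], "angular": [0, -0.064, 0], "claw": 1}, {"xyz": [0.01, 0, -0.108], "angular": [0, -0.08, 0], "claw": 1}, {"xyz": [0.015, 0, -0.13], "angular": [0, -0.095, 0], "claw": 1}, {"xyz": [0.022, 0, -0.151], "angular": [0, -0.111, 0], "claw": 1}, {"xyz": [0.029, 0, -0.171], "angular": [0, -0.127, 0], "claw": 1}, {"xyz": [0.032, 0, -0.179], "angular": [0, -0.134, 0], "claw": 1}, {"xyz": [0.032, 0, -0.179], "angular": [0, -0.134, 0], "claw": 1}, {"xyz": [0.032, 0, -0.179], "angular": [0, -0.134, 0], "claw": 1}, {"xyz": [0.032, 0, -0.179], "angular": [0, -0.134, 0], "claw": 1}])

```text
time_s: 14.3
tcp_pos: [0.4599, -0.2841, 0.1338]
orientation: [0.978, -0.023, -0.208, -0.004]
ft_force: [-2.6, 0.9, 3.6]
gripper_width: 0.0448
finger_force: 62.7
```

```bash
python3 - <<'E'
from h import *
np.set_printoptions(precision=4,suppress=True)
p,d=snap("side","s6.png")
cv2.imwrite('pics/s6c.png',cv2.resize(cv2.imread('pics/s6.png')[60:240,290:490],(600,540)))
for n in("side","top"):
    if n=="top":p,d=snap(n,"t6.png")
    for q in("bar_grip","bar_pivot","latch_grip","lug","latch_tab"): print(n,q,[(np.round(x["centre"],4),round(x["conf"],2)) for x in landmark_of(q,n)[:1]])
o=get_obs();print(o["tcp_pos"],o["ft_force"],o["gripper_width"],o["finger_force"])
E
```

```text
side bar_grip [(array([ 0.6289, -0.3004,  0.217 ]), 0.83)]
side bar_pivot [(array([ 0.5347, -0.2967,  0.1461]), 0.67)]
side latch_grip [(array([ 0.4767, -0.2826,  0.1772]), 0.71)]
side lug [(array([ 0.4756, -0.2658,  0.1746]), 0.62)]
side latch_tab [(array([ 0.476 , -0.3061,  0.1736]), 0.9)]
top bar_grip []
top bar_pivot []
top latch_grip [(array([ 0.4803, -0.287 ,  0.179 ]), 0.75)]
top lug []
top latch_tab [(array([ 0.4797, -0.3115,  0.1771]), 0.49)]
[ 0.4595 -0.284   0.1333] [-5.3238  0.4508  4.3096] 0.04483593961006153 62.28767842054367
```

View pics/s6c.png

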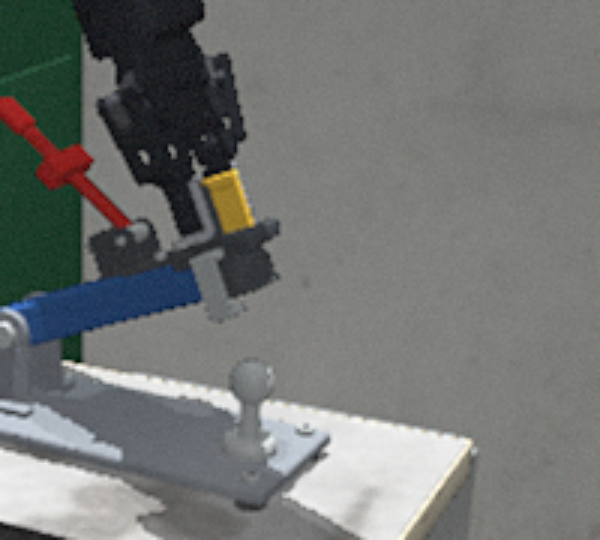

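The crop shows the head lifted well clear of the bare ball at (250,380). The latch is squeezed between the fingers at (210,200) and the bar is still back on its stop at (50,150). Measured values: latch grip z ≈ 0.178 (head rise about 70 mm), width 45 mm, and bar angle ≈ 2.09 relative to the drawbar.

```bash
python3 -c "
from rig import *
print(job_done())"
```

```text
the job is handed in; nothing more can be done
None
```

The job is handed in: the safety bar rests on its end stop, the latch is held fully squeezed, and the drawbar is off the ball with its head raised about 70 mm. The judge's verdict was not shown.

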